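Load a bottle into the bench steriliser

TASK

Pull the steriliser cabinet's bottom-hinged door all the way down, lay the small bottle that lies on the bench crosswise on the open door and let go of it there, then roll it in until it settles in the trough across the chamber floor. Push the door back up until it is fully closed, let go, and handle the bottle gently (no dropping or flinging). Leave everything else on the bench and on the cabinet where it is.

Things in the scene. Friction and masses are not known exactly. Their poses are not given: they have to be found in the camera images.
- cabinet: Low white bench steriliser with a clear roof pane, fixed, 200 mm deep, 282 wide (y -170 to 110), 112 tall. Origin on the bench under the hinge line, mid-door; x points into the chamber (away from the robot), y left, z up. Chamber: sill at z 40 mm, y -100 to 100. The front slopes back 30 degrees: the roof's front edge is at x 42 mm, its underside at z 106.
- door (a joint): Angle of the bottom-hinged door, rad: 0 closed (leaning back 30 degrees, top away from the robot), growing as it comes down towards the robot; 2.094 fully open and level, inner face flush with the sill. Stiff: stays where left, 2 to 5 N at the bar. Panel 216 mm wide, 83 from hinge to edge, 8 thick; a half-round ridge 4 mm high crosses its inner face 74 mm from the hinge.
- hinge (a point): Middle of the hinge line, which runs along the cabinet's y, 40 mm above the bench, at the inner face of the door.
- door_bar (a point): Middle of the door's pull bar: round steel, 11 mm thick, 130 long, parallel to the hinge line and 130 mm from it, 5 mm outside the plane of the door's inner face, on two posts at its ends; a free gap of 41 mm lies between bar and panel. Door closed: about 155 mm above the bench, over the roof; fully open: 35 mm above the bench.
- bottle: Small round amber bottle, the only one lying on its side: 54 mm diameter, 140 long in all, white cap of 33 diameter, about 0.25 kg, rolls freely. Origin on its centreline, 27 mm above what it lies on, 60 mm from its base end, 80 from the cap's end; x runs along the bottle towards the cap; full diameter from x -60 to 45 mm.
- sill_edge (a point): Middle of the sill's inner edge (cabinet x 40 mm, z 40 mm). The flat sill runs from the hinge (x 0) to here, then the floor drops 4 mm into a trough that runs along the cabinet's y from x 40 to 79 mm (floor at z 36 mm); behind it the floor is raised to z 46 mm as a stop. Past this edge the bottle drops into the trough.
- cradle (a point): Where the bottle's origin belongs: in the trough, mid-width, 63 mm above the bench (cabinet x 56 mm). The bottle lies along the cabinet's y, cap to either side.
- beaker: Bystander: open glass beaker, 72 mm wide, 95 mm tall, standing on the bench on the other side of the cabinet from the small bottle. Origin at the centre of its underside.
- flask: Bystander: conical glass flask, 84 mm wide at the foot, 135 mm tall, standing on the bench left of the cabinet. Origin at the centre of its underside.
- stock_bottle: Bystander: large amber bottle, 84 mm wide, 200 mm tall, standing right of the cabinet. Origin at the centre of its underside.
- wash_bottle: Bystander: white plastic bottle, 68 mm wide, 180 mm tall, standing far left. Origin at the centre of its underside.
- dish: Bystander: flat round glass dish, 84 mm wide, 18 mm tall, lying on the rear of the cabinet's roof. Origin at the centre of its underside.
- spatula: Bystander: steel spatula, 180 mm long, lying flat on the bench at the far right. Origin at the middle of its length, on the bench.
Mind the look-alikes: they are no part of the job. Leave any red look-alike of the bottle alone.

How it is judged:
By the outcome, as a careful person would: the job done as asked, in the order asked, and still so for the second after the job is handed in, with the robot touching nothing.
It also fails if it takes over 72 s, if anything falls off the work surface, if the arm or the gripper's body presses on something with over 40 N, if the wrist force passes 120 N, or if a joint passes its speed limit or range.

ROBOT

A 7-joint arm with a two-finger parallel gripper is mounted at the origin on the work surface. World frame = base frame: x ahead of the robot, y to its left, z up, the work surface at z = 0. Lengths are in mm, angles in rad, forces in N, time in s.
With the tool pointing down it reaches from about 425 to 825 mm from the base axis. Payload 3.6 kg.
Tool frame: the origin (TCP) lies at the very end of the fingers, on their centre line; the grasp point (between the pads) lies 19 mm behind it; z points along the fingers, y is the line along which they close (so a half turn about z gives the same grasp; the last joint's range is limited). The gripper opens to 93 mm and grips with 3 to 60 N. Pads are 15 mm wide; open, the fingers measure 128 mm over their backs; the gripper's body (75 mm by 188 mm) begins 65 mm behind the grasp point.
Start: joints at [1.278, 0.615, -0.013, 1.423, 0.008, 1.103, -0.04], TCP at [170.756, -627.14, 218.64] pointing down, gripper open.
Joint ranges: [-3.12, 3.12], [-0.3, 2.06], [-1.34, 1.32], [0.26, 2.42], [-1.36, 4.5], [0.01, 1.98], [-2.84, 2.84]. Speed limits (rad/s): [2.79, 2.79, 3.14, 3.14, 3.14, 3.14, 3.14].

INTERFACE

Orientations are given as a unit quaternion [w, x, y, z].
In Python, from workcell import bot, cams gives the robot as it stands. The module is installed in compiled form; this text tells all that it offers.
- The arm moves only by the tool servo_tool, never from a script. Its argument "increments" is a list that holds one entry, the list of rows, each a list of 7 numbers: the turn, a rotation vector about the tool's x, y, z in units of 60 degrees (1.0 is 60 degrees), then the shift along the tool's x, y, z in units of 0.12 m (1.0 is 0.12 m), then the closure, from -1 (fully open) to 1 (shut). In form: [[[ax, ay, az, x, y, z, claw], ...]]. A call has 1 to 12 rows; each row is the pose to reach, as a shift and turn from the pose commanded when the call began, along the tool's axes at that moment; what a row does not reach only later rows make up. A row lasts 1/10 s, in which the tool goes at most 50 mm and 8.59 degrees, less where a joint would pass 70% of its speed; a pose out of reach is approached as far as the arm can. A call with a number of a shift or a turn outside -1 to 1 is refused whole. A call with a gripper value outside its range is refused whole. The fingers move at their own pace and stop on an object; "grip_force" is the grip in N (left out, the last holds). Time passes only in rows, so rows that repeat a pose let the fingers close. It gives the time, the measured TCP pose, the force, the opening and the grip force at its end, in the units of the state.
- bot.get_obs(): the state, without advancing time (a new reading comes with each control period).
- cams.capture(name): name is "scene" or "side" or "wrist"; returns the picture (400x640x3 uint8, red, green, blue); there is no depth.
- cams.camera_model(name): a dict with "intrinsics" (3x3 intrinsics, pixels), "R" (3x3) and "t" (3): a world point X has camera coordinates R X + t. Camera axes: x right, y down, z forward; pixel columns grow to the right and rows downward; lengths in mm; the calibration is good to about 2 mm. A picture is of the moment at which its call begins: read the wrist's pose just before it. camera_model takes no time and is no camera call; for the wrist camera it gives the pose at the moment of the call.
- bot.finish_job(): hands the job in; it is judged then, once.
The state is a dict: "time": time; "joint_pos": joint angles; "joint_vel": joint speeds; "joint_efforts": joint torques, N m; "ee_pos": TCP position; "eef_rot": TCP orientation; "force": force on the tool from outside, world axes, zero at the start; "torque": the same for the moment, N m; "opening": finger opening in mm; "grip_force": force on a finger pad.
Only numpy, scipy, OpenCV 4.12 (cv2) and the standard library are available. Lean on these libraries where they do the work, as an engineer would, in place of code of your own. Each camera call takes 0.05 s, during which the arm holds its last target. There are 200 camera calls.

## Working session

There is one attempt and no reset: what is moved stays moved. The work goes in short steps, Python scripts to look and compute and a tool call to move; the robot and the scene stay as the last step left them, time stands still between calls to the robot, and variables do not carry over. Pictures are saved under pics/ and viewed, at most 10 in all, crops included, and the job is handed in when it is done.

Besides the shell and the picture viewer there is one more tool, called after ">>>" by a JSON object that holds its "fn" and its "kwargs". servo_tool: Moves the arm, as the interface text tells. Shifts and turns lie within -1 to 1; 1 stands for 0.12 m of shift or 60 degrees of turn. Its arguments: {"type":"object","properties":{"increments":{"type":"array"},"grip_force":{"type":"number"}},"required":["increments"]}

```bash
mkdir -p pics
python3 - <<'E'
from workcell import bot,cams
import cv2,numpy as np
o=bot.get_obs(); print({k:np.round(v,3).tolist() for k,v in o.items()})
for n in ("scene","side"):
    im=cams.capture(n); cv2.imwrite(f"pics/{n}0.png",im[:,:,::-1])
    m=cams.camera_model(n); print(n,np.round(m["intrinsics"],1).tolist(),np.round(m["R"],3).tolist(),np.round(m["t"],1).tolist(), np.round(-np.array(m["R"]).T@m["t"]))
E
```

```text
{'time': 0.0, 'joint_pos': [1.279, 0.616, -0.013, 1.425, 0.008, 1.103, -0.04], 'joint_vel': [-0.001, 0.001, -0.001, -0.001, 0.001, -0.002, 0.001], 'joint_efforts': [-0.0, -45.893, 0.209, -16.574, -0.061, 0.02, 0.0], 'ee_pos': [170.521, -626.429, 217.496], 'eef_rot': [-0.001, 0.991, 0.133, -0.0], 'force': [-0.618, 0.006, -0.009], 'torque': [0.021, 0.023, -0.001], 'grip_force': 0.0, 'opening': 92.821}
scene [[406.5, 0.0, 317.3], [0.0, 406.5, 202.7], [0.0, 0.0, 1.0]] [[0.665, 0.747, 0.005], [0.574, -0.507, -0.642], [-0.478, 0.43, -0.766]] [-371.2, -254.4, 1519.4] [1119. -505. 1003.]
side [[367.3, 0.0, 321.9], [0.0, 367.3, 197.8], [0.0, 0.0, 1.0]] [[-0.992, -0.127, 0.012], [-0.095, 0.672, -0.734], [0.086, -0.729, -0.679]] [552.8, 122.7, 1078.0] [468. 774. 815.]
```

View pics/scene0.png

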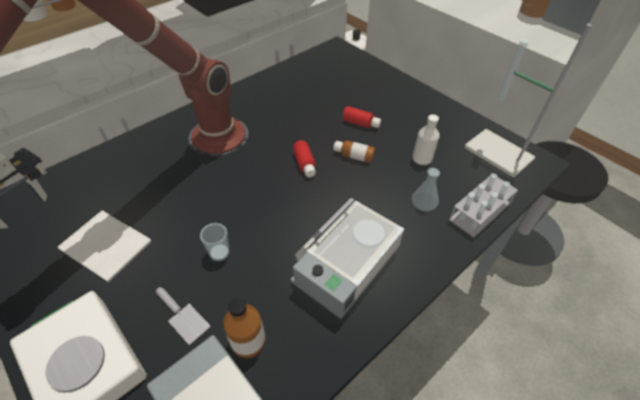

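View pics/side0.png

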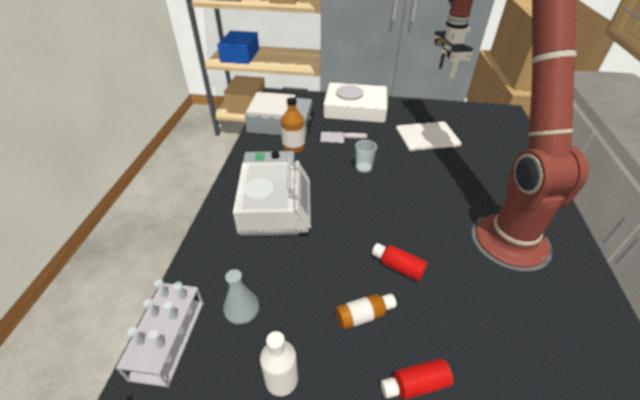

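The scene view shows three lying bottles: red at (361,117), red at (304,158) and amber at (355,151). In the side view they are at (418,380), (400,262) and (366,311). Only the amber one fits the description of an amber body with a white cap. The cabinet is at scene (350,255) and side (272,195). I'll confirm in one enlarged crop.

```bash
cat > h.py <<'E'
from workcell import bot,cams
import cv2,numpy as np
from scipy.spatial.transform import Rotation as Rn
def cm(n):
    m=cams.camera_model(n); return np.array(m["intrinsics"]),np.array(m["R"]),np.array(m["t"]).ravel()
def ray(n,px):
    K,R,t=cm(n); d=R.T@np.linalg.inv(K)@np.array([px[0],px[1],1.]); return -R.T@t,d/np.linalg.norm(d)
def onz(n,px,z):
    c,d=ray(n,px); return c+d*(z-c[2])/d[2]
def tri(a,b):
    (c1,d1),(c2,d2)=ray("scene",a),ray("side",b)
    s=np.linalg.lstsq(np.c_[d1,-d2],c2-c1,rcond=None)[0]; p,q=c1+s[0]*d1,c2+s[1]*d2
    return (p+q)/2,np.linalg.norm(p-q)
def proj(n,X):
    K,R,t=cm(n); p=K@(R@np.asarray(X,float)+t); return p[:2]/p[2]
E
python3 - <<'E'
from h import *
a=cv2.imread("pics/scene0.png");b=cv2.imread("pics/side0.png")
A=cv2.resize(a[130:320,285:410],None,fx=3.15,fy=3.15,interpolation=cv2.INTER_CUBIC)
B=cv2.resize(b[145:335,230:400],None,fx=2.38,fy=2.38,interpolation=cv2.INTER_CUBIC)
c=np.zeros((600,800,3),np.uint8); c[:min(600,A.shape[0]),:393]=A[:600,:393]; c[:B.shape[0],395:395+B.shape[1]]=B[:, :405]
cv2.imwrite("pics/c1.png",c)
for n,im,box in (("scene",a,(325,135,385,170)),("side",b,(325,285,405,335))):
    x0,y0,x1,y1=box; roi=im[y0:y1,x0:x1].astype(int)
    hsv=cv2.cvtColor(im[y0:y1,x0:x1],cv2.COLOR_BGR2HSV)
    m=(hsv[...,2]>75).astype(np.uint8)
    k,l,s,_=cv2.connectedComponentsWithStats(m); i=1+s[1:,4].argmax(); print(n,s[i])
    cnt=np.argwhere(l==i)[:,::-1].astype(np.float32)+[x0,y0]
    r=cv2.minAreaRect(cnt.astype(np.float32)); print(r,cv2.boxPoints(r).round(1).tolist())
    am=(hsv[...,1]>120)&(l==i); print("amber mean",(np.argwhere(am)[:,::-1].mean(0)+[x0,y0]))
E
```

```text
scene [  8   5  43  22 645]
((353.1470642089844, 149.41177368164062), (42.20119857788086, 17.70509910583496), 14.03624439239502) [[330.5, 152.89999389648438], [334.79998779296875, 135.6999969482422], [375.79998779296875, 145.89999389648438], [371.5, 163.10000610351562]]
amber mean [357.44549763 150.44549763]
side [  10    7   63   38 1487]
((366.4000244140625, 308.699951171875), (26.87936019897461, 62.929317474365234), 71.56505584716797) [[332.29998779296875, 305.8999938964844], [392.0, 286.0], [400.5, 311.5], [340.79998779296875, 331.3999938964844]]
amber mean [359.26858108 311.30405405]
```

View pics/c1.png

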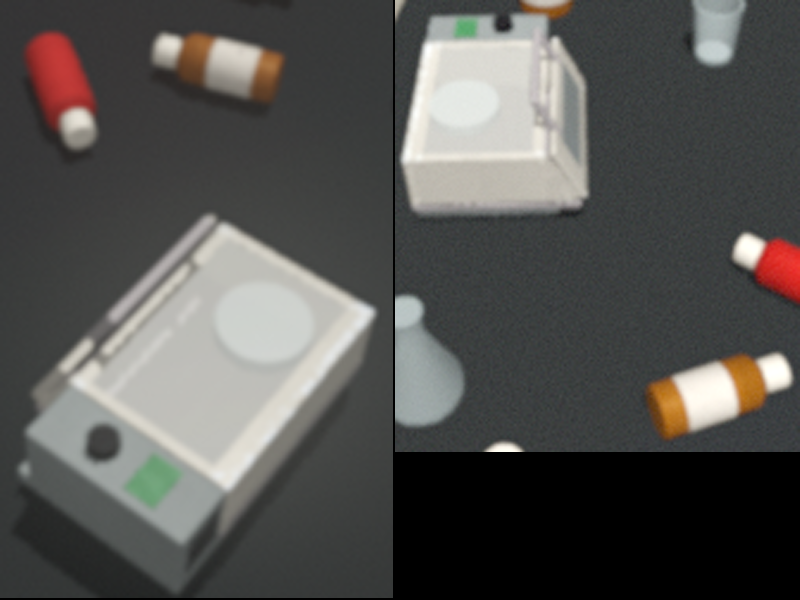

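The crop shows the amber bottle with its cap at scene (338,146) and base at (374,155). The door is closed, with the bar over the roof's front edge. The roof's rear-left corner is at scene (404,229) and side (233,211). Next I measure the roof corners and the bottle.

Run:
```python
from h import *
S=lambda x,y:(285+x/3.15,130+y/3.15)
D=lambda x,y:(230+(x-395)/2.38,145+y/2.38)
for nm,a,b in (("roofRL",S(375,313),D(403,157)),("roofFL",S(225,225),D(549,157)),("doorTopL",S(212,216),D(558,157))):
    print(nm,[v.round(1) for v in tri(a,b)],onz("scene",a,112).round(1),onz("side",b,112).round(1))
print("rear foot L side",onz("side",D(413,213),0).round(1), "front foot L",onz("side",D(582,205),0).round(1))
print("roof RR scene",onz("scene",S(222,472),112).round(1))
print("box FR scene",onz("scene",S(28,432),112).round(1),"box RR",onz("scene",S(180,547),112).round(1))
# bottle: cap end centre & base end centre
print("capend",[v.round(1) for v in tri(S(153,50),D(791,372))],"base",[v.round(1) for v in tri(S(279,76),D(652,410))])
print(onz("scene",(353.1,149.4),27).round(1),onz("side",(366.4,308.7),27).round(1))
for n,a,b in (("scene",S(157,49),S(276,76)),("side",D(786,372),D(657,408))): print(n,onz(n,a,27).round(1),onz(n,b,27).round(1))
```

```text
roofRL [array([788.4, 106.2, 113.4]), np.float64(4.5)] [789.9 108.2 112. ] [787.  103.8 112. ]
roofFL [array([627.8,  81.9, 109.7]), np.float64(10.6)] [634.4  81.8 112. ] [622.9  80.8 112. ]
doorTopL [array([615.4,  80.4, 111.1]), np.float64(5.9)] [618.9  80.6 112. ] [612.7  79.4 112. ]
rear foot L side [796.   90.3   0. ] front foot L [591.3  48.5   0. ]
roof RR scene [ 811.5 -100.   112. ]
box FR scene [ 683.  -190.7  112. ] box RR [ 835.4 -168.7  112. ]
capend [array([342.6, 266.2,  19.3]), np.float64(6.6)] base [array([477.7, 332.6,  30.8]), np.float64(0.6)]
[411.3 299.5  27. ] [412.4 299.   27. ]
scene [354.2 264.9  27. ] [473.4 333.4  27. ]
side [345.9 269.8  27. ] [472.8 327.5  27. ]
```

```bash
cat >> h.py <<'E'
O0=np.array([609.5,-35.5]); YAW=9.5
import json,os
if os.path.exists("cab.json"): O0,YAW=json.load(open("cab.json")); O0=np.array(O0)
def cab(x,y=0,z=0):   # cabinet -> world
    c,s=np.cos(np.radians(YAW)),np.sin(np.radians(YAW)); return np.array([O0[0]+c*x-s*y,O0[1]+s*x+c*y,z])
def down(yaw_y):      # tool down, tool y at world angle yaw_y (deg)
    a=np.radians(yaw_y); y=np.array([np.cos(a),np.sin(a),0]); z=np.array([0,0,-1.]); return Rn.from_matrix(np.c_[np.cross(y,z),y,z])
def cur():
    o=bot.get_obs(); q=o["eef_rot"]; return np.array(o["ee_pos"]),Rn.from_quat([q[1],q[2],q[3],q[0]])
def inc(p0,R0,p1,R1): return np.r_[(R0.inv()*R1).as_rotvec(degrees=True)/60,R0.inv().apply(p1-p0)/120]
def plan(p0,R0,p1,R1,n):  # n calls with straight blend
    w=(R0.inv()*R1).as_rotvec(); p,R=p0,R0
    for i in range(1,n+1):
        q,Q=p0+(p1-p0)*i/n,R0*Rn.from_rotvec(w*i/n); v=inc(p,R,q,Q); rows=max(np.linalg.norm(q-p)/50,np.degrees(np.linalg.norm((R.inv()*Q).as_rotvec()))/8.59)
        print(v.round(3).tolist(),"rows",round(rows,1)); p,R=q,Q
E
python3 - <<'E'
from h import *
p,R=cur(); t=cab(40,0,270); print(p,t); plan(np.array([170.8,-627.1,218.6]),R,t,down(YAW),6)
E
```

```text
[ 170.57517225 -626.49583035  217.63076489] [648.95142406 -28.89809577 270.        ]
[-0.0, -0.0, -0.234, 0.859, -0.627, -0.07] rows 2.6
[-0.0, -0.0, -0.234, 0.986, -0.4, -0.07] rows 2.6
[-0.0, -0.0, -0.234, 1.053, -0.149, -0.071] rows 2.6
[-0.0, -0.0, -0.234, 1.058, 0.111, -0.071] rows 2.6
[-0.0, -0.0, -0.234, 0.999, 0.365, -0.071] rows 2.6
[-0.0, -0.0, -0.234, 0.881, 0.596, -0.071] rows 2.6
```

>>> {"fn": "servo_tool", "kwargs": {"increments": [[[0,0,-0.234,0.86,-0.627,-0.1,-1],[0,0,-0.234,0.86,-0.627,-0.1,-1],[0,0,-0.234,0.86,-0.627,-0.1,-1],[0,0,-0.234,0.86,-0.627,-0.1,-1]]]}}

```text
time: 0.5
ee_pos: [255.6, -523.0, 231.1]
eef_rot: [-0.001, 0.966, 0.257, 0.002]
force: [0.2, -0.4, 0.4]
opening: 92.8
grip_force: 0.0
```

>>> {"fn": "servo_tool", "kwargs": {"increments": [[[0,0,-0.234,0.986,-0.4,-0.1,-1],[0,0,-0.234,0.986,-0.4,-0.1,-1],[0,0,-0.234,0.986,-0.4,-0.1,-1],[0,0,-0.234,0.986,-0.4,-0.1,-1]]]}}

```text
time: 0.9
ee_pos: [333.9, -424.1, 243.0]
eef_rot: [-0.0, 0.928, 0.373, 0.001]
force: [0.6, -0.1, -0.0]
opening: 92.9
grip_force: 0.0
```

>>> {"fn": "servo_tool", "kwargs": {"increments": [[[0,0,-0.234,1,-0.15,-0.1,-1],[0,0,-0.234,1,-0.15,-0.1,-1],[0,0,-0.234,1,-0.15,-0.1,-1],[0,0,-0.234,1,-0.15,-0.1,-1]]]}}

```text
time: 1.3
ee_pos: [407.3, -330.4, 254.8]
eef_rot: [-0.0, 0.876, 0.482, 0.001]
force: [0.2, -0.5, 0.0]
opening: 92.9
grip_force: 0.0
```

>>> {"fn": "servo_tool", "kwargs": {"increments": [[[0,0,-0.234,1,0.11,-0.1,-1],[0,0,-0.234,1,0.11,-0.1,-1],[0,0,-0.234,1,0.11,-0.1,-1],[0,0,-0.234,1,0.11,-0.1,-1]]]}}

```text
time: 1.7
ee_pos: [482.4, -237.6, 266.5]
eef_rot: [-0.0, 0.811, 0.585, 0.001]
force: [0.2, -0.8, -0.5]
opening: 92.8
grip_force: 0.0
```

>>> {"fn": "servo_tool", "kwargs": {"increments": [[[0,0,-0.234,1,0.365,-0.1,-1],[0,0,-0.234,1,0.365,-0.1,-1],[0,0,-0.234,1,0.365,-0.1,-1],[0,0,-0.234,1,0.365,-0.1,-1]]]}}

```text
time: 2.1
ee_pos: [562.2, -137.8, 278.2]
eef_rot: [-0.0, 0.734, 0.679, 0.001]
force: [-1.0, -0.1, 0.2]
opening: 92.9
grip_force: 0.0
```

>>> {"fn": "servo_tool", "kwargs": {"increments": [[[0,0,-0.234,0.9,0.45,-0.1,-1],[0,0,-0.234,0.9,0.45,-0.1,-1],[0,0,-0.234,0.9,0.45,-0.1,-1],[0,0,-0.234,0.9,0.45,-0.1,-1]]]}}

```text
time: 2.5
ee_pos: [623.8, -35.8, 289.8]
eef_rot: [-0.0, 0.646, 0.763, -0.0]
force: [-0.7, -0.5, 0.1]
opening: 93.2
grip_force: 0.0
```

Run:
```python
from h import *
m=cams.camera_model("wrist"); np.savez("w1.npz",**{k:np.array(v) for k,v in m.items()})
im=cams.capture("wrist"); cv2.imwrite("pics/w1.png",im[:,:,::-1])
K,R,t=cm("wrist"); print(cur()[0].round(1),(-R.T@t).round(1),R[2].round(3),K.round(1).tolist())
for n,P in dict(barL=cab(60.7,65,155),barR=cab(60.7,-65,155),roofFL=cab(42,110,112),roofRL=cab(200,110,112),roofFR=cab(42,-110,112),RR=cab(200,-170,112),hL=cab(0,108,40),hR=cab(0,-108,40)).items(): print(n,proj("wrist",P).round(1))
```

```text
[623.  -38.7 289.6] [612.   40.  455.7] [ 0.045 -0.285 -0.958] [[359.2, 0.0, 311.2], [0.0, 359.2, 196.8], [0.0, 0.0, 1.0]]
barL [368.5 100.1]
barR [362.7 247.5]
roofFL [342.2  46.2]
roofRL [520.6  45.2]
roofFR [338.1 269.2]
RR [479.5 317.3]
hL [297.9  55.9]
hR [300.6 240.3]
```

View pics/w1.png

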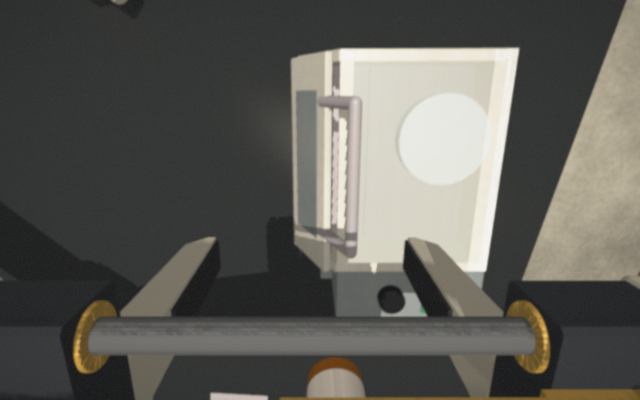

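The wrist picture shows the bar from (356,100) to (351,250), about 10 px nearer the robot than predicted. The roof's rear-left corner at (519,47) is as predicted. I'll measure the bar at z 155 and refine the pose.

```bash
python3 - <<'E'
from h import *
im=cv2.imread("pics/w1.png"); 
for r in (130,170,210): print(r,[tuple(int(c) for c in im[r,x]) for x in range(336,366,2)])
for px in ((356,102),(351,248),(353.5,175)): print(px,onz("wrist",px,155).round(1))
print("nominal",cab(60.7,65,155),cab(60.7,-65,155))
for px in ((342,49),(519,47),(489,271)): print(px,onz("wrist",px,112).round(1))
# scene/side: project bar ends
for n in ("scene","side"): print(n,[proj(n,cab(60.7,y,155)).round(1).tolist() for y in (65,-65)])
E
python3 - <<'E'
import cv2,numpy as np
a=cv2.imread("pics/w1.png")[40:280,280:530]; b=cv2.imread("pics/side0.png")[140:240,225:325]
c=np.zeros((500,800,3),np.uint8); A=cv2.resize(a,None,fx=2,fy=2); B=cv2.resize(b,None,fx=2.95,fy=2.95,interpolation=2)
c[:480,:500]=A; c[:295,502:797]=B; cv2.imwrite("pics/c2.png",c)
E
```

```text
130 [(125, 131, 136), (151, 162, 168), (221, 234, 239), (225, 238, 242), (222, 235, 240), (188, 210, 217), (145, 153, 160), (166, 171, 183), (183, 189, 200), (198, 203, 215), (191, 196, 208), (175, 180, 191), (158, 164, 172), (198, 211, 216), (204, 217, 219)]
170 [(194, 201, 213), (195, 211, 219), (221, 234, 239), (221, 235, 239), (207, 223, 230), (139, 150, 159), (156, 162, 171), (178, 183, 194), (189, 195, 208), (191, 197, 209), (182, 188, 200), (164, 170, 179), (186, 198, 203), (201, 214, 217), (200, 212, 216)]
210 [(181, 188, 200), (210, 225, 231), (224, 236, 241), (221, 235, 239), (188, 210, 217), (137, 143, 152), (168, 173, 183), (184, 188, 200), (190, 196, 210), (185, 191, 202), (169, 174, 184), (171, 180, 187), (200, 213, 216), (198, 213, 215), (194, 209, 213)]
(356, 102) [648.9  35.5 155. ]
(351, 248) [669.7 -91.8 155. ]
(353.5, 175) [658.7 -24.3 155. ]
nominal [658.63944163  38.62695378 155.        ] [680.09563039 -89.59017442 155.        ]
(342, 49) [633.   77.6 112. ]
(519, 47) [787.7 104.4 112. ]
(489, 271) [ 828.  -113.2  112. ]
scene [[352.8, 204.4], [323.1, 234.8]]
side [[284.0, 187.7], [285.6, 159.0]]
```

View pics/c2.png

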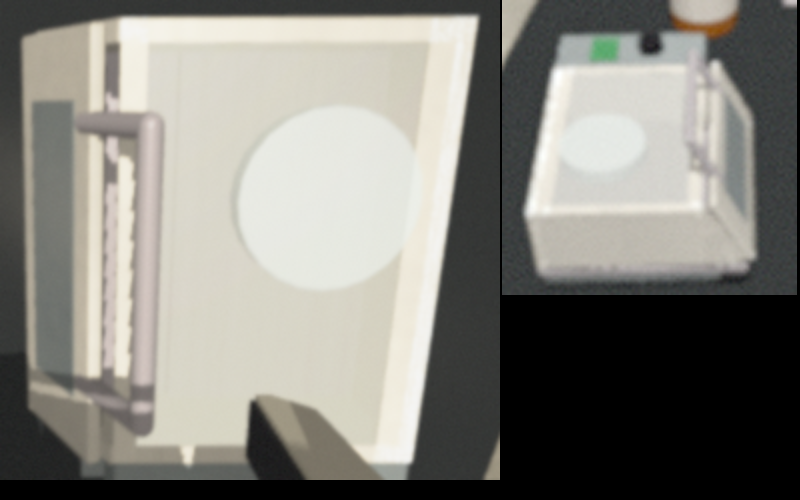

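The dark 7 mm strip between the door's top edge and the roof shows the door is slightly ajar, about 0.085 rad. That puts the origin near (609,-37) with yaw 9.6, and the bar at about cabinet x 50.5, z 160. Sizes agree: bar length 129 and cabinet width 279.

```bash
echo '[[609.1,-36.6],9.6]' > cab.json
python3 - <<'E'
from h import *
p,R=cur(); print(p.round(1))
for y in ((356,102),(351,248)):
    w=onz("wrist",y,160); d=w[:2]-O0; c,s=np.cos(np.radians(YAW)),np.sin(np.radians(YAW)); print("bar cab",(c*d[0]+s*d[1]).round(1),(-s*d[0]+c*d[1]).round(1))
plan(p,R,cab(50.5,0,200),down(YAW),1); plan(cab(50.5,0,200),down(YAW),cab(50.5,0,143),down(YAW),1)
# arc opening in tool frame: y=cab x, z down
th=np.linspace(5,120,25); f=np.radians(27.8-th); x=130.1*np.sin(f); z=40+130.1*np.cos(f)
for k in range(0,24,6): print([[0,0,0,0]+np.round([(x[i]-x[k])/120,-(z[i]-z[k])/120],2).tolist() for i in range(k+1,k+7)])
E
```

```text
[623.  -38.7 289.6]
bar cab 50.7 64.6
bar cab 49.9 -62.2
[-0.002, 0.002, -0.005, 0.04, 0.311, 0.745] rows 1.9
[0.0, 0.0, 0.0, 0.0, 0.0, 0.475] rows 1.1
[[0, 0, 0, 0, -0.08, -0.03], [0, 0, 0, 0, -0.17, -0.06], [0, 0, 0, 0, -0.26, -0.07], [0, 0, 0, 0, -0.35, -0.08], [0, 0, 0, 0, -0.44, -0.08], [0, 0, 0, 0, -0.53, -0.08]]
[[0, 0, 0, 0, -0.09, 0.01], [0, 0, 0, 0, -0.18, 0.03], [0, 0, 0, 0, -0.26, 0.06], [0, 0, 0, 0, -0.35, 0.1], [0, 0, 0, 0, -0.43, 0.14], [0, 0, 0, 0, -0.5, 0.19]]
[[0, 0, 0, 0, -0.07, 0.05], [0, 0, 0, 0, -0.14, 0.12], [0, 0, 0, 0, -0.2, 0.18], [0, 0, 0, 0, -0.26, 0.25], [0, 0, 0, 0, -0.31, 0.33], [0, 0, 0, 0, -0.35, 0.41]]
[[0, 0, 0, 0, -0.04, 0.08], [0, 0, 0, 0, -0.07, 0.17], [0, 0, 0, 0, -0.09, 0.26], [0, 0, 0, 0, -0.11, 0.35], [0, 0, 0, 0, -0.11, 0.44], [0, 0, 0, 0, -0.11, 0.53]]
```

>>> {"fn": "servo_tool", "kwargs": {"increments": [[[0,0,-0.005,0.04,0.31,0.4,-0.1],[0,0,-0.005,0.04,0.31,0.745,-0.1],[0,0,-0.005,0.04,0.31,0.745,-0.1],[0,0,-0.005,0.04,0.31,0.745,-0.1],[0,0,-0.005,0.04,0.31,0.745,-0.1]]], "grip_force": 15}}

```text
time: 3.05
ee_pos: [660.2, -26.7, 204.2]
eef_rot: [0.002, 0.646, 0.764, 0.001]
force: [0.2, 1.1, 0.8]
opening: 57.9
grip_force: 0.0
```

>>> {"fn": "servo_tool", "kwargs": {"increments": [[[0,0,0,0,0,0.16,-0.1],[0,0,0,0,0,0.32,-0.1],[0,0,0,0,0,0.47,-0.1],[0,0,0,0,0,0.47,-0.1],[0,0,0,0,0,0.47,0.6],[0,0,0,0,0,0.47,1],[0,0,0,0,0,0.47,1],[0,0,0,0,0,0.47,1],[0,0,0,0,0,0.47,1]]], "grip_force": 15}}

```text
time: 3.95
ee_pos: [659.5, -24.4, 145.4]
eef_rot: [0.0, 0.644, 0.765, 0.0]
force: [-0.0, -0.5, 0.6]
opening: 15.7
grip_force: 0.0
```

>>> {"fn": "servo_tool", "kwargs": {"increments": [[[0,0,0,0,0,0,1],[0,0,0,0,0,0,1],[0,0,0,0,0,0,1]]]}}

```text
time: 4.25
ee_pos: [658.9, -24.4, 144.8]
eef_rot: [-0.0, 0.644, 0.765, -0.0]
force: [-1.8, -0.5, 1.5]
opening: 10.3
grip_force: 15.0
```

Gripped on the 11 mm bar. Next I pull it along the arc.

>>> {"fn": "servo_tool", "kwargs": {"increments": [[[0,0,0,0,-0.04,-0.015,1],[0,0,0,0,-0.08,-0.03,1],[0,0,0,0,-0.13,-0.045,1],[0,0,0,0,-0.17,-0.06,1],[0,0,0,0,-0.26,-0.07,1],[0,0,0,0,-0.35,-0.08,1],[0,0,0,0,-0.44,-0.08,1],[0,0,0,0,-0.53,-0.08,1],[0,0,0,0,-0.53,-0.08,1]]]}}

```text
time: 5.15
ee_pos: [596.0, -35.2, 156.6]
eef_rot: [0.001, 0.644, 0.765, 0.0]
force: [-0.4, 1.1, 8.3]
opening: 10.6
grip_force: 15.0
```

>>> {"fn": "servo_tool", "kwargs": {"increments": [[[0,0,0,0,-0.09,0.01,1],[0,0,0,0,-0.18,0.03,1],[0,0,0,0,-0.26,0.06,1],[0,0,0,0,-0.35,0.1,1],[0,0,0,0,-0.43,0.14,1],[0,0,0,0,-0.5,0.19,1],[0,0,0,0,-0.5,0.19,1]]]}}

```text
time: 5.85
ee_pos: [534.6, -45.6, 131.4]
eef_rot: [-0.002, 0.644, 0.765, -0.002]
force: [-2.8, 0.7, 2.9]
opening: 10.5
grip_force: 15.0
```

>>> {"fn": "servo_tool", "kwargs": {"increments": [[[0,0,0,0,-0.07,0.05,1],[0,0,0,0,-0.14,0.12,1],[0,0,0,0,-0.2,0.18,1],[0,0,0,0,-0.26,0.25,1],[0,0,0,0,-0.31,0.33,1],[0,0,0,0,-0.35,0.41,1],[0,0,0,0,-0.35,0.41,1]]]}}

```text
time: 6.55
ee_pos: [493.6, -52.5, 81.0]
eef_rot: [-0.002, 0.644, 0.765, -0.002]
force: [-2.3, 1.1, -2.2]
opening: 10.4
grip_force: 15.0
```

Run:
```python
from h import *
p,R=cur(); d=p[:2]-O0; c,s=np.cos(np.radians(YAW)),np.sin(np.radians(YAW)); print("cab",(c*d[0]+s*d[1]).round(1),(-s*d[0]+c*d[1]).round(1),p[2].round(1)); print(bot.get_obs()["force"])
x,z=130.1*np.sin(np.radians(27.8-91.25)),40+130.1*np.cos(np.radians(27.8-91.25)); print("expected",x,z-17)
```

```text
cab -116.6 3.5 81.0
[-2.25759027  1.11222067 -2.21167589]
expected -116.38025764292706 81.15191854931284
```

>>> {"fn": "servo_tool", "kwargs": {"increments": [[[0,0,0,0,-0.04,0.08,1],[0,0,0,0,-0.07,0.17,1],[0,0,0,0,-0.09,0.26,1],[0,0,0,0,-0.11,0.35,1],[0,0,0,0,-0.11,0.44,1],[0,0,0,0,-0.11,0.51,1],[0,0,0,0,-0.11,0.54,1],[0,0,0,0,-0.11,0.55,1],[0,0,0,0,-0.11,0.55,1]]]}}

```text
time: 7.45
ee_pos: [479.8, -54.9, 15.3]
eef_rot: [-0.003, 0.644, 0.765, -0.003]
force: [-5.1, 0.8, -2.7]
opening: 10.6
grip_force: 15.0
```

>>> {"fn": "servo_tool", "kwargs": {"increments": [[[0,0,0,0,0,0.03,1],[0,0,0,0,0,0.05,1],[0,0,0,0,0,0.05,1]]]}}

```text
time: 7.75
ee_pos: [479.9, -55.5, 11.4]
eef_rot: [-0.002, 0.644, 0.765, -0.003]
force: [-8.0, 0.0, 15.4]
opening: 10.4
grip_force: 15.0
```

Run:
```python
from h import *
a=cams.capture("scene"); b=cams.capture("side"); 
A=cv2.resize(a[130:320,240:410],None,fx=2.3,fy=2.3,interpolation=2);B=cv2.resize(b[140:250,225:395],None,fx=2.3,fy=2.3,interpolation=2)
c=np.zeros((440,784,3),np.uint8); c[:A.shape[0],:A.shape[1]]=A; c[:B.shape[0],393:393+B.shape[1]]=B
cv2.imwrite("pics/c3.png",c[:,:,::-1])
```

```text
(no output)
```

View pics/c3.png

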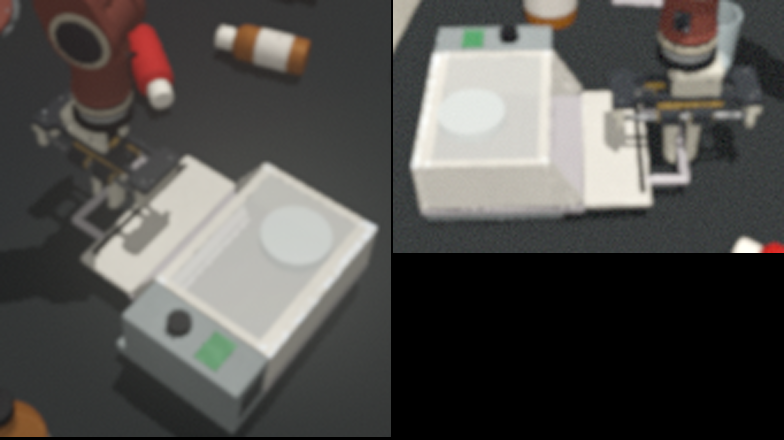

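The view shows the door level, with the bar low at scene-crop (85,215) and the stop reached at +15 N. I release, lift and go to hover over the amber bottle.

Run:
```python
from h import *
for n,px in (("side",(400,262)),("scene",(304,158)),("side",(418,380)),("scene",(361,117))): print("red",onz(n,px,25).round(0))
p,R=cur(); p=np.array([480,-55.5,131.]); plan(p,R,np.array([415,300,240.]),down(-63),4)
```

```text
red [328. 146.  25.]
red [328. 143.  25.]
red [300. 448.  25.]
red [301. 452.  25.]
[-0.001, 0.001, 0.303, 0.752, -0.009, -0.228] rows 2.1
[-0.001, 0.001, 0.303, 0.712, -0.244, -0.227] rows 2.1
[-0.001, 0.001, 0.303, 0.601, -0.454, -0.227] rows 2.1
[-0.001, 0.001, 0.303, 0.43, -0.618, -0.227] rows 2.1
```

>>> {"fn": "servo_tool", "kwargs": {"increments": [[[0,0,0,0,0,-0.05,0.25],[0,0,0,0,0,-0.05,0.25],[0,0,0,0,0,-0.05,0.25],[0,0,0,0,0,-0.05,0.25],[0,0,0,0,0,-0.2,0.25],[0,0,0,0,0,-0.6,0.25],[0,0,0,0,0,-1,0.25],[0,0,0,0,0,-1,0.25]]]}}

```text
time: 8.65
ee_pos: [487.9, -54.3, 135.9]
eef_rot: [0.005, 0.644, 0.765, 0.004]
force: [0.8, -0.3, -0.3]
opening: 35.1
grip_force: 0.0
```

>>> {"fn": "servo_tool", "kwargs": {"increments": [[[0,0,0.3,0.75,-0.06,-0.25,-1],[0,0,0.3,0.75,-0.06,-0.25,-1],[0,0,0.3,0.75,-0.06,-0.25,-1]]]}}

```text
time: 8.95
ee_pos: [460.7, 40.2, 162.2]
eef_rot: [-0.0, 0.753, 0.658, 0.003]
force: [-0.1, 0.0, -0.1]
opening: 54.4
grip_force: 0.0
```

>>> {"fn": "servo_tool", "kwargs": {"increments": [[[0,0,0.3,0.71,-0.26,-0.23,-1],[0,0,0.3,0.71,-0.26,-0.23,-1],[0,0,0.3,0.71,-0.26,-0.23,-1]]]}}

```text
time: 9.25
ee_pos: [441.7, 129.0, 189.5]
eef_rot: [-0.001, 0.846, 0.533, 0.003]
force: [0.4, -0.1, -0.3]
opening: 78.4
grip_force: 0.0
```

>>> {"fn": "servo_tool", "kwargs": {"increments": [[[0,0,0.3,0.6,-0.45,-0.23,-1],[0,0,0.3,0.6,-0.45,-0.23,-1],[0,0,0.3,0.6,-0.45,-0.23,-1]]]}}

```text
time: 9.55
ee_pos: [424.7, 217.2, 216.9]
eef_rot: [-0.002, 0.919, 0.393, 0.002]
force: [0.2, 0.3, 0.2]
opening: 92.6
grip_force: 0.0
```

>>> {"fn": "servo_tool", "kwargs": {"increments": [[[0,0,0.3,0.43,-0.6,-0.23,-1],[0,0,0.3,0.43,-0.6,-0.23,-1],[0,0,0.3,0.43,-0.6,-0.23,-1],[0,0,0.3,0.43,-0.6,-0.23,-1]]]}}

```text
time: 9.95
ee_pos: [410.0, 296.5, 242.4]
eef_rot: [0.001, 0.97, 0.242, -0.0]
force: [-0.3, 0.2, -0.2]
opening: 93.5
grip_force: 0.0
```

Run:
```python
from h import *
im=cams.capture("wrist"); cv2.imwrite("pics/w2.png",im[:,:,::-1]); print(cur()[0].round(1),cur()[1].as_matrix()[:,1].round(3))
print(proj("wrist",(411,299,27)))
```

```text
[410.3 295.1 242.1] [ 0.466 -0.885  0.002]
[306.69899197 165.42829006]
```

View pics/w2.png

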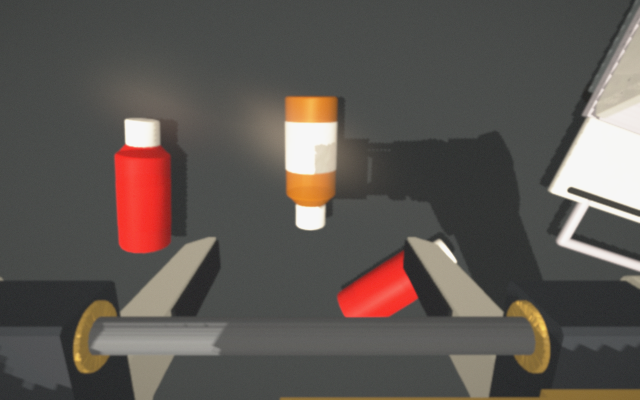

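The wrist view shows the amber bottle with its base at (311,97), cap end at (310,228) and sides at columns 285 and 337. It is nearly aligned with the tool x axis, with a red look-alike on either side.

Run:
```python
from h import *
im=cv2.imread("pics/w2.png")[85:240,255:365]; hsv=cv2.cvtColor(im,cv2.COLOR_BGR2HSV)
m=((hsv[...,1]>130)|(hsv[...,2]>150)).astype(np.uint8); k,l,s,_=cv2.connectedComponentsWithStats(m); i=1+s[1:,4].argmax(); print(s[i]); q=l==i
rows=[r for r in range(q.shape[0]) if q[r].any()]
mid={r+85:(255+np.flatnonzero(q[r])[[0,-1]].mean()) for r in rows}; print({r:mid[r] for r in list(mid)[::12]})
ys=np.array([r for r in mid if 100<r<190 or 208<r<225]); f=np.polyfit(ys,[mid[r] for r in ys],1)
b=onz("wrist",(np.polyval(f,min(mid)),min(mid)),27); c=onz("wrist",(np.polyval(f,max(mid)+1),max(mid)+1),27)
u=(c-b)/np.linalg.norm(c-b); print("base",b.round(1),"cap",c.round(1),"len",np.linalg.norm(c-b).round(1),"axis ang",np.degrees(np.arctan2(u[1],u[0])).round(1))
e=[onz("wrist",(x,140),27) for x in (285,337.5)]; print("dia",np.linalg.norm(e[0]-e[1]))
o=c-u*80; o2=b+u*60; print("origin",o.round(1),o2.round(1)); a=np.degrees(np.arctan2(u[1],u[0]))
o=(o+o2)/2
p,R=cur(); print("yaw y",a+90)
t=np.array([o[0],o[1],9.]); plan(p,R,t,down(a+90),2)
```

```text
[  29   11   54  135 6181]
{96: np.float64(310.5), 108: np.float64(310.5), 120: np.float64(310.5), 132: np.float64(310.0), 144: np.float64(310.0), 156: np.float64(310.5), 168: np.float64(310.0), 180: np.float64(310.0), 192: np.float64(310.0), 204: np.float64(310.0), 216: np.float64(309.5), 228: np.float64(310.0)}
base [476.8 328.9  27. ] cap [345.  261.1  27. ] len 148.2 axis ang -152.8
dia 55.53449519926006
origin [416.2 297.7  27. ] [423.5 301.4  27. ]
yaw y -62.788779879820055
[0.001, 0.001, 0.005, 0.046, -0.0, 0.971] rows 2.3
[0.001, 0.001, 0.005, 0.045, 0.001, 0.971] rows 2.3
```

>>> {"fn": "servo_tool", "kwargs": {"increments": [[[0,0,0.005,0.11,0,0.3,-1],[0,0,0.005,0.11,0,0.65,-1],[0,0,0.01,0.11,0,0.97,-1],[0,0,0.01,0.11,0,0.97,-1]]]}}

```text
time: 10.4
ee_pos: [419.2, 297.6, 121.8]
eef_rot: [0.003, 0.972, 0.234, -0.006]
force: [0.6, -1.0, -0.4]
opening: 93.1
grip_force: 0.0
```

>>> {"fn": "servo_tool", "kwargs": {"increments": [[[0,0,0,0,0,0.2,-1],[0,0,0,0,0,0.4,-1],[0,0,0,0,0,0.6,-1],[0,0,0,0,0,0.8,-1],[0,0,0,0,0,0.95,-1],[0,0,0,0,0,0.96,-1],[0,0,0,0,0,0.96,0.1],[0,0,0,0,0,0.96,0.1],[0,0,0,0,0,0.96,0.1],[0,0,0,0,0,0.96,0.1],[0,0,0,0,0,0.96,0.1],[0,0,0,0,0,0.96,0.1]]], "grip_force": 15}}

```text
time: 11.6
ee_pos: [421.6, 303.5, 12.1]
eef_rot: [-0.0, 0.972, 0.235, 0.0]
force: [0.5, -0.2, 3.2]
opening: 53.6
grip_force: 15.0
```

>>> {"fn": "servo_tool", "kwargs": {"increments": [[[0,0,0,0,0,-0.05,0.1],[0,0,0,0,0,-0.15,0.1],[0,0,0,0,0,-0.35,0.1],[0,0,0,0,0,-0.6,0.1],[0,0,0,0,0,-0.85,0.1],[0,0,0,0,0,-1,0.1],[0,0,0,0,0,-1,0.1]]]}}

```text
time: 12.3
ee_pos: [422.8, 304.4, 134.7]
eef_rot: [-0.001, 0.972, 0.235, 0.003]
force: [-0.3, -0.7, -2.9]
opening: 53.7
grip_force: 15.0
```

Run:
```python
from h import *
p,R=cur(); o=bot.get_obs(); print(p.round(1),o["opening"],o["force"]); plan(p,R,cab(-40,0,180),down(YAW),4)
```

```text
[422.8 304.4 134.7] 53.67369955783958 [-0.32789959 -0.68864241 -2.8559441 ]
[0.001, -0.001, -0.302, -0.058, 0.784, -0.096] rows 2.1
[0.001, -0.001, -0.302, -0.299, 0.727, -0.096] rows 2.1
[0.001, -0.001, -0.302, -0.51, 0.598, -0.096] rows 2.1
[0.001, -0.001, -0.302, -0.671, 0.41, -0.095] rows 2.1
```

>>> {"fn": "servo_tool", "kwargs": {"increments": [[[0,0,-0.05,-0.01,0.13,-0.05,0.1],[0,0,-0.13,-0.02,0.35,-0.1,0.1],[0,0,-0.22,-0.04,0.57,-0.1,0.1],[0,0,-0.3,-0.06,0.78,-0.1,0.1]]]}}

```text
time: 12.7
ee_pos: [457.2, 215.1, 142.7]
eef_rot: [0.0, 0.923, 0.386, -0.001]
force: [-0.8, -0.1, -3.2]
opening: 54.0
grip_force: 15.0
```

>>> {"fn": "servo_tool", "kwargs": {"increments": [[[0,0,-0.1,-0.1,0.24,-0.03,0.1],[0,0,-0.2,-0.2,0.48,-0.06,0.1],[0,0,-0.3,-0.3,0.73,-0.1,0.1]]]}}

```text
time: 13.0
ee_pos: [493.5, 127.9, 154.5]
eef_rot: [-0.001, 0.851, 0.526, -0.002]
force: [1.4, 0.1, -2.8]
opening: 53.1
grip_force: 15.0
```

>>> {"fn": "servo_tool", "kwargs": {"increments": [[[0,0,-0.1,-0.17,0.2,-0.03,0.1],[0,0,-0.2,-0.34,0.4,-0.06,0.1],[0,0,-0.3,-0.51,0.6,-0.1,0.1]]]}}

```text
time: 13.3
ee_pos: [530.3, 40.6, 166.4]
eef_rot: [-0.001, 0.758, 0.652, -0.001]
force: [1.4, -0.5, -2.9]
opening: 53.6
grip_force: 15.0
```

>>> {"fn": "servo_tool", "kwargs": {"increments": [[[0,0,-0.1,-0.24,0.14,-0.03,0.1],[0,0,-0.2,-0.48,0.28,-0.06,0.1],[0,0,-0.27,-0.62,0.37,-0.1,0.1],[0,0,-0.3,-0.67,0.41,-0.1,0.1],[0,0,-0.3,-0.67,0.41,-0.1,0.1]]]}}

```text
time: 13.8
ee_pos: [566.8, -47.1, 178.0]
eef_rot: [-0.001, 0.65, 0.76, -0.001]
force: [-0.5, 0.9, -3.0]
opening: 53.8
grip_force: 15.0
```

Run:
```python
from h import *
p,R=cur(); o=bot.get_obs(); print(p.round(1),o["opening"],o["force"]); plan(p,R,cab(-40,0,53),down(YAW),2)
# door pose check from wrist view: corners expected
for n,P in dict(edgeL=cab(-83,108,40),edgeR=cab(-83,-108,40),barL=cab(-130,65,35),barR=cab(-130,-65,35),hL=cab(0,108,40)).items(): print(n,proj("wrist",P).round(1))
im=cams.capture("wrist"); cv2.imwrite("pics/w3.png",im[:,:,::-1])
```

```text
[566.8 -47.1 178. ] 53.7792197063677 [-0.51500089  0.93774998 -2.96498271]
[-0.001, 0.0, -0.005, 0.014, 0.016, 0.521] rows 1.3
[-0.001, 0.0, -0.005, 0.014, 0.015, 0.521] rows 1.3
edgeL [257.7  47.5]
edgeR [270.1 290.2]
barL [205.1 104.4]
barR [218.6 247.3]
hL [363.2  46.1]
```

View pics/w3.png

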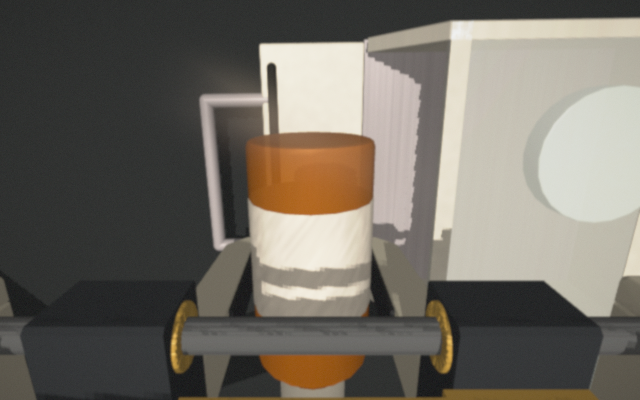

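The wrist view shows the door edge's left corner at (261,44), the hinge at (365,42) and the bar end at (205,98), all within 4 mm of prediction (y about +4). The bottle is over the door panel, so I lower it.

>>> {"fn": "servo_tool", "kwargs": {"increments": [[[0,0,-0.01,0.05,0.02,0.15,0.1],[0,0,-0.01,0.05,0.02,0.35,0.1],[0,0,-0.01,0.05,0.02,0.55,0.1],[0,0,-0.01,0.05,0.02,0.75,0.1],[0,0,-0.01,0.05,0.02,0.87,0.1],[0,0,-0.01,0.05,0.02,0.93,0.1],[0,0,-0.01,0.05,0.02,0.95,0.1],[0,0,-0.01,0.05,0.02,0.95,0.1]]]}}

```text
time: 14.65
ee_pos: [569.3, -37.9, 66.1]
eef_rot: [0.0, 0.644, 0.765, 0.0]
force: [-0.7, -0.0, -3.7]
opening: 53.7
grip_force: 15.0
```

>>> {"fn": "servo_tool", "kwargs": {"increments": [[[0,0,0,0,0,0.02,0.1],[0,0,0,0,0,0.04,0.1],[0,0,0,0,0,0.06,0.1],[0,0,0,0,0,0.07,0.1],[0,0,0,0,0,0.08,0.1],[0,0,0,0,0,0.08,0.1]]]}}

```text
time: 15.25
ee_pos: [568.8, -38.4, 55.9]
eef_rot: [-0.0, 0.644, 0.765, -0.0]
force: [-0.6, 0.5, -2.5]
opening: 53.4
grip_force: 15.0
```

>>> {"fn": "servo_tool", "kwargs": {"increments": [[[0,0,0,0,0,0.012,0.1],[0,0,0,0,0,0.025,0.1],[0,0,0,0,0,0.025,0.1]]]}}

```text
time: 15.55
ee_pos: [568.7, -38.4, 52.8]
eef_rot: [-0.0, 0.644, 0.765, -0.0]
force: [0.1, 0.4, -2.8]
opening: 53.9
grip_force: 15.0
```

>>> {"fn": "servo_tool", "kwargs": {"increments": [[[0,0,0,0,0,0.008,0.1],[0,0,0,0,0,0.016,0.1],[0,0,0,0,0,0.016,0.1]]]}}

```text
time: 15.85
ee_pos: [569.0, -38.3, 52.1]
eef_rot: [0.0, 0.644, 0.765, -0.0]
force: [-1.6, -1.1, 3.9]
opening: 53.8
grip_force: 15.0
```

>>> {"fn": "servo_tool", "kwargs": {"increments": [[[0,0,0,0,0,0,0],[0,0,0,0,0,0,-0.2],[0,0,0,0,0,0,-0.4],[0,0,0,0,0,0,-0.55],[0,0,0,0,0,0,-0.55],[0,0,0,0,0,0,-0.55]]]}}

```text
time: 16.45
ee_pos: [568.9, -38.3, 51.0]
eef_rot: [-0.0, 0.644, 0.765, 0.0]
force: [0.4, -0.1, -0.4]
opening: 71.6
grip_force: 0.0
```

>>> {"fn": "servo_tool", "kwargs": {"increments": [[[0,0,0,0,0,-0.1,-0.55],[0,0,0,0,0,-0.3,-0.55],[0,0,0,0,0,-0.6,-0.55],[0,0,0,0,0,-0.95,-0.55],[0,0,0,0,0,-0.95,-0.55]]]}}

```text
time: 16.95
ee_pos: [573.0, -37.2, 171.8]
eef_rot: [0.005, 0.644, 0.765, 0.004]
force: [0.7, 1.1, -1.3]
opening: 71.9
grip_force: 0.0
```

```bash
cat > fb.py <<'E'
from h import *
def tocab(w):
    d=w[:2]-O0; c,s=np.cos(np.radians(YAW)),np.sin(np.radians(YAW)); return np.round([c*d[0]+s*d[1],-s*d[0]+c*d[1]],1)
def amber(n,z,box):
    x0,y0,x1,y1=box; im=cams.capture(n); h=cv2.cvtColor(im,cv2.COLOR_RGB2HSV)[y0:y1,x0:x1]
    m=((h[...,0]>5)&(h[...,0]<22)&(h[...,1]>140)).astype(np.uint8); q=np.argwhere(m)
    c=q.mean(0)[::-1]+[x0,y0]; print(n,len(q),c.round(1),tocab(onz(n,c,z)))
    return im
E
python3 - <<'E'
from fb import *
p,R=cur(); print(p.round(1),tocab(p),bot.get_obs()["opening"])
im=amber("scene",67,(290,170,360,270)); b=amber("side",67,(270,130,350,250)); w=amber("wrist",67,(200,60,450,270))
c=np.zeros((400,790,3),np.uint8); c[:,:490]=w[:300,120:520][:, :].repeat(1,0)[:300] if 0 else cv2.resize(w[20:320,140:508],(490,400)); c[:200,490:]=cv2.resize(im[170:290,260:440],(300,200)); c[200:,490:]=cv2.resize(b[130:250,220:400],(300,200))
cv2.imwrite("pics/c4.png",c[:,:,::-1])
E
```

```text
[573.  -37.2 171.8] [-35.7   5.4] 71.90640735505673
scene 101 [304.9 221.2] [-47.4  -9. ]
side 301 [318.2 195.4] [-34.3   3.1]
wrist 4302 [312.1 197.8] [-38.2   4.1]
```

View pics/c4.png

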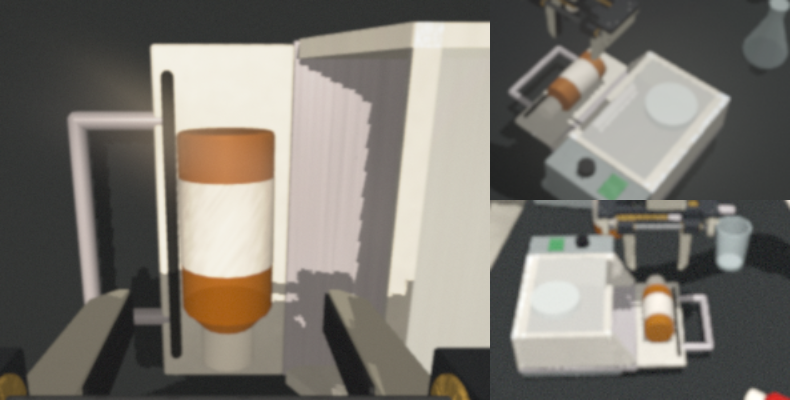

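The bottle lies crosswise on the level door at about cabinet (-38,+4), behind the ridge and at rest. I turn the gripper 90 degrees so both fingers push along the bottle, and come down in front of it.

Run:
```python
from fb import *
p,R=cur(); print(p.round(1)); plan(p,R,cab(-88,10,172),down(YAW-90),2)
```

```text
[568.4 -38.6 165.3]
[0.0, 0.0, 0.751, 0.022, -0.198, -0.028] rows 5.2
[0.0, 0.0, 0.751, -0.124, -0.156, -0.028] rows 5.2
```

>>> {"fn": "servo_tool", "kwargs": {"increments": [[[0,0,0.75,0.022,-0.2,-0.03,-0.08],[0,0,0.75,0.022,-0.2,-0.03,-0.08],[0,0,0.75,0.022,-0.2,-0.03,-0.08],[0,0,0.75,0.022,-0.2,-0.03,-0.08],[0,0,0.75,0.022,-0.2,-0.03,-0.08],[0,0,0.75,0.022,-0.2,-0.03,-0.08]]]}}

```text
time: 17.7
ee_pos: [543.6, -39.8, 167.3]
eef_rot: [-0.001, 0.888, 0.459, -0.002]
force: [0.1, -0.3, 0.1]
opening: 50.3
grip_force: 0.0
```

>>> {"fn": "servo_tool", "kwargs": {"increments": [[[0,0,0.75,-0.124,-0.156,-0.03,-0.08],[0,0,0.75,-0.124,-0.156,-0.03,-0.08],[0,0,0.75,-0.124,-0.156,-0.03,-0.08],[0,0,0.75,-0.124,-0.156,-0.03,-0.08],[0,0,0.75,-0.124,-0.156,-0.03,-0.08],[0,0,0.75,-0.124,-0.156,-0.03,-0.08],[0,0,0.75,-0.124,-0.156,-0.03,-0.08]]]}}

```text
time: 18.4
ee_pos: [520.4, -41.1, 171.7]
eef_rot: [-0.0, 0.996, 0.087, -0.001]
force: [0.4, 0.8, 0.3]
opening: 49.9
grip_force: 0.0
```

Run:
```python
from fb import *
p,R=cur(); print(p.round(1),tocab(p),R.as_matrix().round(3).tolist(),bot.get_obs()["opening"]); plan(p,R,cab(-88,10,55),down(YAW-90),1)
```

```text
[520.4 -41.1 171.7] [-88.2  10.4] [[0.985, 0.173, -0.002], [0.173, -0.985, -0.0], [-0.002, -0.0, -1.0]] 49.85556798729528
[-0.0, 0.002, 0.006, 0.003, 0.003, 0.973] rows 2.3
```

>>> {"fn": "servo_tool", "kwargs": {"increments": [[[0,0,0.006,0,0,0.3,-0.08],[0,0,0.006,0,0,0.6,-0.08],[0,0,0.006,0,0,0.85,-0.08],[0,0,0.006,0,0,0.97,-0.08],[0,0,0.006,0,0,0.97,-0.08],[0,0,0.006,0,0,0.97,-0.08]]]}}

```text
time: 19.0
ee_pos: [521.1, -41.1, 56.0]
eef_rot: [-0.0, 0.997, 0.083, -0.0]
force: [0.3, -0.3, 0.8]
opening: 50.5
grip_force: 0.0
```

>>> {"fn": "servo_tool", "kwargs": {"increments": [[[0,0,0,0.03,0,0,-0.08],[0,0,0,0.06,0,0,-0.08],[0,0,0,0.09,0,0,-0.08],[0,0,0,0.12,0,0,-0.08],[0,0,0,0.15,0,0,-0.08],[0,0,0,0.18,0,0,-0.08],[0,0,0,0.21,0,0,-0.08],[0,0,0,0.24,0,0,-0.08],[0,0,0,0.27,0,0,-0.08],[0,0,0,0.3,0,0,-0.08]]]}}

```text
time: 20.0
ee_pos: [556.7, -35.2, 55.9]
eef_rot: [-0.0, 0.997, 0.082, -0.0]
force: [0.4, 0.2, -0.4]
opening: 50.7
grip_force: 0.1
```

Run:
```python
from fb import *
p,R=cur(); print(p.round(1),tocab(p)); amber("side",67,(240,130,350,250)); amber("scene",67,(290,170,370,270))
```

```text
[556.7 -35.2  55.9] [-51.5  10.1]
side 319 [309.9 191.8] [ -9.5 -13.9]
scene 95 [312.8 224.7] [-21.7  -4.6]
```

>>> {"fn": "servo_tool", "kwargs": {"increments": [[[0,0,0,0.03,0,0,-0.08],[0,0,0,0.06,0,0,-0.08],[0,0,0,0.09,0,0,-0.08],[0,0,0,0.12,0,0,-0.08],[0,0,0,0.15,0,0,-0.08],[0,0,0,0.18,0,0,-0.08],[0,0,0,0.21,0,0,-0.08],[0,0,0,0.24,0,0,-0.08],[0,0,0,0.27,0,0,-0.08],[0,0,0,0.3,0,0,-0.08],[0,0,0,0.33,0,0,-0.08],[0,0,0,0.36,0,0,-0.08]]]}}

```text
time: 21.3
ee_pos: [599.3, -28.2, 56.0]
eef_rot: [-0.0, 0.997, 0.082, -0.0]
force: [0.2, 0.6, 0.3]
opening: 50.2
grip_force: 0.1
```

>>> {"fn": "servo_tool", "kwargs": {"increments": [[[0,0,0,0.02,0,0,-0.08],[0,0,0,0.04,0,0,-0.08],[0,0,0,0.06,0,0,-0.08],[0,0,0,0.08,0,0,-0.08],[0,0,0,0.1,0,0,-0.08],[0,0,0,0.12,0,0,-0.08],[0,0,0,0.13,0,0,-0.08],[0,0,0,0.13,0,0,-0.08]]]}}

```text
time: 22.1
ee_pos: [614.6, -25.6, 55.9]
eef_rot: [-0.0, 0.997, 0.082, 0.0]
force: [0.6, -0.0, 0.2]
opening: 50.4
grip_force: 0.0
```

Run:
```python
from fb import *
p,R=cur(); print(p.round(1),tocab(p)); s=amber("scene",63,(300,170,390,280)); b=amber("side",63,(225,130,320,240)); w=amber("wrist",63,(150,20,500,270))
cv2.imwrite("pics/s5.png",s[:,:,::-1]);cv2.imwrite("pics/b5.png",b[:,:,::-1]);cv2.imwrite("pics/w5.png",w[:,:,::-1])
```

```text
[614.6 -25.6  55.9] [7.3 9.9]
scene 0 [nan nan] [nan nan]
side 59 [296.2 170. ] [  33.7 -126.9]
wrist 0 [nan nan] [nan nan]fb.py:7: RuntimeWarning: Mean of empty slice.
  c=q.mean(0)[::-1]+[x0,y0]; print(n,len(q),c.round(1),tocab(onz(n,c,z)))
  ret = um.true_divide(
```

Run:
```python
from fb import *
for f,g,n in (("s5","scene0","scene"),("b5","side0","side")):
    a=cv2.imread(f"pics/{f}.png").astype(int);b=cv2.imread(f"pics/{g}.png").astype(int)
    K=[proj(n,cab(x,y,112)) for x,y in ((42,-100),(42,100),(190,100),(190,-100))]
    M=np.zeros(a.shape[:2],np.uint8); cv2.fillPoly(M,[np.int32(K)],1)
    for nm,z in (("on sill",67),("trough",63)):
        print(n,nm,[proj(n,cab(x,4,z)).round(0).tolist() for x in (35,56)])
    d=(a[...,2]-a[...,0]); print(n,"R-B max in roof",d[M>0].max())
    q=np.argwhere((d>18)&(M>0)); print(len(q))
    if len(q): 
        # per blob
        k,l,s,c=cv2.connectedComponentsWithStats(((d>18)&(M>0)).astype(np.uint8))
        for i in range(1,k):
            if s[i,4]>8: print(s[i],c[i].round(1),tocab(onz(n,c[i],63)))
```

```text
scene on sill [[330.0, 233.0], [336.0, 237.0]]
scene trough [[330.0, 234.0], [336.0, 238.0]]
scene R-B max in roof 55
334
[343 218  12  14 101] [349.2 223.8] [56.4 66.4]
[322 234  19  20 233] [331.4 243.4] [ 57.7 -20. ]
side on sill [[295.0, 196.0], [288.0, 196.0]]
side trough [[295.0, 197.0], [288.0, 197.0]]
side R-B max in roof 69
148
[281 181  10  10  66] [285.6 185.4] [ 65.9 -50.1]
[280 199  10   9  71] [284.5 203.5] [66.4 31.6]
```

Through the roof pane, both amber bands lie at cabinet x of about 56–57 in the scene view, parallel to y. The bottle has settled in the trough. I back off, turn the gripper back and return to the bar.

>>> {"fn": "servo_tool", "kwargs": {"increments": [[[0,0,0,-0.1,0,0,-0.08],[0,0,0,-0.3,0,-0.1,-0.08],[0,0,0,-0.5,0,-0.4,-0.08],[0,0,0,-0.6,0,-0.7,0],[0,0,0,-0.6,0,-0.7,0.1],[0,0,0,-0.6,0,-0.7,0.25]]]}}

```text
time: 22.85
ee_pos: [543.8, -37.6, 140.8]
eef_rot: [0.0, 0.997, 0.082, 0.001]
force: [0.7, -0.1, -0.1]
opening: 38.1
grip_force: 0.0
```

Run:
```python
from fb import *
p,R=cur(); print(p.round(1),tocab(p)); t=np.array([480,-55.3,100.]); plan(p,R,t,down(YAW),2); print(proj("scene",cab(56,4,63)))
```

```text
[543.8 -37.6 140.8] [-64.6   9.9]
[0.001, -0.001, -0.752, -0.275, 0.029, 0.17] rows 5.3
[0.001, -0.001, -0.752, -0.215, -0.174, 0.17] rows 5.3
[336.10155658 237.51421137]
```

>>> {"fn": "servo_tool", "kwargs": {"increments": [[[0,0,-0.75,-0.275,0.03,0.17,0.25],[0,0,-0.75,-0.275,0.03,0.17,0.25],[0,0,-0.75,-0.275,0.03,0.17,0.25],[0,0,-0.75,-0.275,0.03,0.17,0.25],[0,0,-0.75,-0.275,0.03,0.17,0.25],[0,0,-0.75,-0.275,0.03,0.17,0.25]]]}}

```text
time: 23.45
ee_pos: [510.8, -46.3, 118.0]
eef_rot: [-0.001, 0.889, 0.458, -0.001]
force: [0.5, 0.2, 0.6]
opening: 35.2
grip_force: 0.0
```

>>> {"fn": "servo_tool", "kwargs": {"increments": [[[0,0,-0.75,-0.215,-0.174,0.17,0.25],[0,0,-0.75,-0.215,-0.174,0.17,0.25],[0,0,-0.75,-0.215,-0.174,0.17,0.25],[0,0,-0.75,-0.215,-0.174,0.17,0.25],[0,0,-0.75,-0.215,-0.174,0.17,0.25],[0,0,-0.75,-0.215,-0.174,0.17,0.25],[0,0,-0.75,-0.215,-0.174,0.17,0.25]]]}}

```text
time: 24.15
ee_pos: [479.2, -55.2, 98.5]
eef_rot: [-0.001, 0.648, 0.762, -0.0]
force: [-0.4, -0.6, 0.6]
opening: 34.7
grip_force: 0.0
```

Run:
```python
from fb import *
p,R=cur(); o=bot.get_obs(); print(p.round(1),tocab(p),o["opening"]); plan(p,R,np.array([480,-55.3,17.]),down(YAW),1)
im=cams.capture("wrist"); 
print("pred bar",[proj("wrist",cab(-130,y,35)).round(1).tolist() for y in (65,30)])
for r in (110,140,170): g=im[r,150:340].mean(1); d=np.flatnonzero(g>110); print(r,(d+150)[[0,-1]] if len(d) else 0, [int(v) for v in g[::6]])
```

```text
[479.2 -55.2  98.5] [-131.2    3.4] 34.736508687358814
[-0.001, -0.001, -0.006, -0.003, 0.007, 0.679] rows 1.6
pred bar [[309.8, 118.7], [310.3, 173.2]]
110 [304 339] [50, 52, 52, 52, 53, 50, 48, 51, 51, 52, 52, 51, 54, 51, 53, 53, 53, 55, 55, 56, 57, 56, 59, 56, 56, 57, 163, 191, 193, 195, 195, 196]
140 [304 319] [54, 52, 51, 51, 52, 53, 52, 53, 51, 53, 52, 50, 53, 52, 53, 52, 52, 55, 55, 55, 57, 60, 60, 61, 63, 64, 158, 187, 143, 60, 62, 62]
170 [304 319] [49, 53, 52, 52, 52, 53, 49, 52, 54, 50, 53, 54, 53, 49, 53, 54, 52, 54, 55, 52, 56, 54, 55, 55, 57, 57, 159, 189, 147, 60, 59, 59]
```

>>> {"fn": "servo_tool", "kwargs": {"increments": [[[0,0,-0.006,0,0.01,0.2,0.25],[0,0,-0.006,0,0.01,0.4,0.25],[0,0,-0.006,0,0.01,0.58,0.25],[0,0,-0.006,0,0.01,0.68,0.25],[0,0,-0.006,0,0.01,0.68,0.25],[0,0,-0.006,0,0.01,0.68,1],[0,0,-0.006,0,0.01,0.68,1],[0,0,-0.006,0,0.01,0.68,1],[0,0,-0.006,0,0.01,0.68,1],[0,0,-0.006,0,0.01,0.68,1],[0,0,-0.006,0,0.01,0.68,1]]], "grip_force": 18}}

```text
time: 25.3
ee_pos: [480.0, -55.4, 18.1]
eef_rot: [-0.0, 0.644, 0.765, -0.001]
force: [-3.2, -1.0, 6.0]
opening: 10.2
grip_force: 18.0
```

Run:
```python
from fb import *
p,R=cur(); o=bot.get_obs(); print(p.round(1),tocab(p),o["opening"],o["grip_force"],o["force"])
th=np.linspace(120,0,25); f=np.radians(27.8-th); x=130.1*np.sin(f); z=40+130.1*np.cos(f)
for k in range(0,24,6): print([[0,0,0,0]+np.round([(x[i]-x[k])/120,-(z[i]-z[k])/120],2).tolist() for i in range(k+1,k+7)])
```

```text
[480.  -55.4  18.1] [-130.5    3. ] 10.211151497410436 18.000877797603607 [-3.18128685 -1.01634762  5.97088736]
[[0, 0, 0, 0, 0.0, -0.09], [0, 0, 0, 0, 0.01, -0.19], [0, 0, 0, 0, 0.03, -0.28], [0, 0, 0, 0, 0.05, -0.37], [0, 0, 0, 0, 0.08, -0.46], [0, 0, 0, 0, 0.12, -0.55]]
[[0, 0, 0, 0, 0.05, -0.08], [0, 0, 0, 0, 0.1, -0.16], [0, 0, 0, 0, 0.16, -0.23], [0, 0, 0, 0, 0.23, -0.3], [0, 0, 0, 0, 0.3, -0.36], [0, 0, 0, 0, 0.38, -0.41]]
[[0, 0, 0, 0, 0.08, -0.05], [0, 0, 0, 0, 0.17, -0.09], [0, 0, 0, 0, 0.26, -0.12], [0, 0, 0, 0, 0.35, -0.14], [0, 0, 0, 0, 0.44, -0.16], [0, 0, 0, 0, 0.54, -0.17]]
[[0, 0, 0, 0, 0.09, 0.0], [0, 0, 0, 0, 0.19, 0.01], [0, 0, 0, 0, 0.28, 0.03], [0, 0, 0, 0, 0.37, 0.05], [0, 0, 0, 0, 0.46, 0.08], [0, 0, 0, 0, 0.55, 0.12]]
```

>>> {"fn": "servo_tool", "kwargs": {"increments": [[[0,0,0,0,0,-0.04,1],[0,0,0,0,0,-0.09,1],[0,0,0,0,0.01,-0.14,1],[0,0,0,0,0.01,-0.19,1],[0,0,0,0,0.03,-0.28,1],[0,0,0,0,0.05,-0.37,1],[0,0,0,0,0.08,-0.46,1],[0,0,0,0,0.12,-0.55,1],[0,0,0,0,0.12,-0.55,1]]]}}

```text
time: 26.2
ee_pos: [494.1, -52.9, 85.5]
eef_rot: [0.0, 0.644, 0.765, -0.001]
force: [-4.5, -0.9, 2.9]
opening: 10.6
grip_force: 18.0
```

Run:
```python
from fb import *
p,R=cur(); o=bot.get_obs(); print(p.round(1),tocab(p),o["opening"],o["grip_force"],o["force"]); f=np.radians(27.8-90); print(130.1*np.sin(f),23+130.1*np.cos(f))
im=cams.capture("scene"); print("bar pred",[proj("scene",cab(130.1*np.sin(f),y,40+130.1*np.cos(f))).round(0) for y in (60,-60)])
w=cams.capture("wrist"); print("pred wrist bar",proj("wrist",cab(130.1*np.sin(f),55,40+130.1*np.cos(f)))); g=w[100:190:20,250:400].mean(2)
for r in g: d=np.flatnonzero(r>110)+250; print(d[[0,-1]] if len(d) else None)
```

```text
[494.1 -52.9  85.5] [-116.1    3.1] 10.645656120202219 18.00079733133316 [-4.52213281 -0.8901827   2.89456513]
-115.08398487548241 83.67690190821985
bar pred [array([302., 189.]), array([275., 213.])]
pred wrist bar [310.80784771 156.47088972]
[396 399]
[299 399]
[298 399]
[299 399]
[299 399]
```

Still gripped, and the door follows with opening 10.6. I continue along the arc.

>>> {"fn": "servo_tool", "kwargs": {"increments": [[[0,0,0,0,0.05,-0.08,1],[0,0,0,0,0.1,-0.16,1],[0,0,0,0,0.16,-0.23,1],[0,0,0,0,0.23,-0.3,1],[0,0,0,0,0.3,-0.36,1],[0,0,0,0,0.38,-0.41,1],[0,0,0,0,0.38,-0.41,1]]]}}

```text
time: 27.0
ee_pos: [535.7, -45.8, 135.4]
eef_rot: [-0.002, 0.644, 0.765, -0.005]
force: [-14.1, -3.2, 16.8]
opening: 10.1
grip_force: 18.0
```

>>> {"fn": "servo_tool", "kwargs": {"increments": [[[0,0,0,0,0.08,-0.05,1],[0,0,0,0,0.17,-0.09,1],[0,0,0,0,0.26,-0.12,1],[0,0,0,0,0.35,-0.14,1],[0,0,0,0,0.44,-0.16,1],[0,0,0,0,0.54,-0.17,1],[0,0,0,0,0.54,-0.17,1]]]}}

```text
time: 27.7
ee_pos: [607.0, -33.7, 156.1]
eef_rot: [0.003, 0.644, 0.765, 0.003]
force: [0.0, -2.4, 6.9]
opening: 10.9
grip_force: 18.0
```

>>> {"fn": "servo_tool", "kwargs": {"increments": [[[0,0,0,0,0.09,0,1],[0,0,0,0,0.19,0.01,1],[0,0,0,0,0.28,0.03,1],[0,0,0,0,0.37,0.05,1],[0,0,0,0,0.43,0.07,1],[0,0,0,0,0.48,0.09,1],[0,0,0,0,0.53,0.11,1],[0,0,0,0,0.55,0.12,1],[0,0,0,0,0.56,0.12,1],[0,0,0,0,0.56,0.12,1]]]}}

```text
time: 28.7
ee_pos: [667.9, -23.3, 139.1]
eef_rot: [-0.001, 0.644, 0.765, -0.002]
force: [-6.0, -3.3, 6.5]
opening: 10.2
grip_force: 18.0
```

Run:
```python
from fb import *
p,R=cur(); o=bot.get_obs(); print(p.round(1),tocab(p),o["opening"],o["grip_force"],o["force"])
```

```text
[667.9 -23.3 139.1] [60.2  3.3] 10.203468799513518 18.001225143671036 [-5.9976898  -3.34160192  6.46279713]
```

>>> {"fn": "servo_tool", "kwargs": {"increments": [[[0,0,0,0,0.015,0.008,1],[0,0,0,0,0.03,0.016,1],[0,0,0,0,0.03,0.016,1]]]}}

```text
time: 29.0
ee_pos: [667.9, -23.2, 138.9]
eef_rot: [-0.003, 0.644, 0.765, -0.006]
force: [-16.7, -5.3, 18.5]
opening: 10.5
grip_force: 18.0
```

Firm stop, so the door is closed. I release and lift straight up.

>>> {"fn": "servo_tool", "kwargs": {"increments": [[[0,0,0,0,0,0,0.25],[0,0,0,0,0,0,0.25],[0,0,0,0,-0.02,0,0.25],[0,0,0,0,-0.02,0,0.25],[0,0,0,0,-0.02,-0.1,0.25],[0,0,0,0,-0.02,-0.4,0.25],[0,0,0,0,-0.02,-0.8,0.25],[0,0,0,0,-0.02,-1,0.25],[0,0,0,0,-0.02,-1,0.25]]]}}

```text
time: 29.9
ee_pos: [673.9, -20.6, 263.0]
eef_rot: [0.004, 0.644, 0.765, 0.005]
force: [0.5, 0.2, -0.1]
opening: 34.8
grip_force: 0.0
```

>>> {"fn": "servo_tool", "kwargs": {"increments": [[[0,0,0,0,-0.4,-0.2,0.25],[0,0,0,0,-0.8,-0.3,0.25],[0,0,0,0,-1,-0.3,0.25],[0,0,0,0,-1,-0.3,0.25]]]}}

```text
time: 30.3
ee_pos: [549.6, -43.4, 293.2]
eef_rot: [-0.0, 0.644, 0.765, -0.001]
force: [0.4, -0.7, -0.1]
opening: 34.8
grip_force: 0.0
```

Run:
```python
from fb import *
p,R=cur(); print(p.round(1),tocab(p))
w=cams.capture("wrist"); s=cams.capture("scene"); b=cams.capture("side")
print("pred bar closed",[proj("wrist",cab(60.7,y,155)).round(1).tolist() for y in (65,-65)])
for x,y in ((56,64),(56,-41)): print("bottle",proj("wrist",cab(x,y,75)).round(0))
c=np.zeros((500,800,3),np.uint8); c[:,:480]=cv2.resize(w[0:300,310:598],(480,500)); c[:250,480:]=cv2.resize(s[90:290,240:496],(320,250)); c[250:,480:]=cv2.resize(b[130:330,170:426],(320,250))
cv2.imwrite("pics/c6.png",c[:,:,::-1])
```

```text
[549.6 -43.4 293.2] [-59.8   3.2]
pred bar closed [[450.8, 112.0], [435.1, 255.6]]
bottle [417. 108.]
bottle [409. 205.]
```

View pics/c6.png

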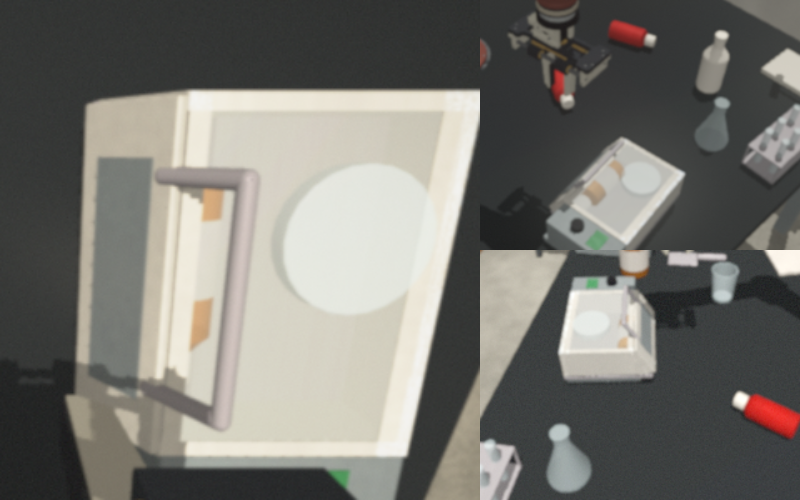

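The picture shows the door flush with the roof and no gap strip. The bottle's amber bands lie crosswise in the trough under the roof pane, at crop (212,205) and (202,325). The dish, the flask and the red bottles in view look unmoved, and the gripper is clear.

```bash
python3 -c "
from workcell import bot
print(bot.finish_job())"
```

```text
the job is handed in; nothing more can be done
None
```

The job is handed in: the bottle settled in the trough, the door is pushed up against its stop and released, and the arm finished clear at about 30 s with nothing else seen to move; the handover gave no score.

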